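# Lift the slide tray out from under the microscope with a spatula

## Robot

A 6-joint arm with a two-finger parallel gripper is mounted at the origin on the work surface. World frame = base frame: x ahead of the robot, y to its left, z up, the work surface at z = 0. Lengths are in m, angles in rad, forces in N, time in s.
With the tool pointing down it reaches from about 0.375 to 0.925 m from the base axis. Payload 5.7 kg.
Tool frame: the origin (TCP) lies midway between the tips of the shut fingers; the grasp point (between the pads) lies 19 mm behind it (arm.hold_point_z is the distance from the TCP to the grasp point, in m); z points along the fingers, y is the direction in which the jaws open and shut (so a half turn about z gives the same grasp; the last joint's range is limited). The gripper opens to 85 mm and grips with 20 to 120 N. Pads are 22 mm wide; open, the fingers measure 114 mm over their backs; the gripper's body (76 mm by 85 mm) begins 54 mm behind the grasp point. The pads swing forward as they close: fully open they stand 13 mm farther back than shut.
Start: joints at [1.188, 0.359, 1.51, -0, 1.272, -0.115], TCP at [0.159, 0.579, 0.231] pointing down, gripper open.
Joint ranges: [-2.97, 2.97], [-1.01, 2.36], [0.21, 2.38], [-0.96, 4.11], [0.2, 2.71], [-2.98, 2.98]. Speed limits (rad/s): [2.39, 2.39, 3.14, 3.14, 3.14, 3.14].

## Interface

Orientations are given as a 3x3 rotation matrix whose columns are the frame's x, y, z axes.
In Python, from workcell import arm gives the robot as it stands. Calls block until the motion is done:
- arm.goto(position, orientation): joint-space move of the TCP to a pose.
- arm.line_to(position, rot=None, vel=0.15): straight line of the TCP; rot=None keeps the orientation; vel is the mean speed in m/s.
- arm.goto_joints(angles): joint-space move.
- arm.grip(opening, newtons=None): finger opening in m; newtons is the grip in N (None keeps the last); returns when the fingers have stopped.
- arm.sleep(seconds).
- arm.inverse_kinematics(position, orientation): joint angles nearest the present ones, or None.
- arm.sense(): the state.
- arm.snapshot(name): name is "scene" or "top"; returns a dict with "color" (420x560x3 uint8, blue, green, red), "K" (3x3 intrinsics, pixels), "R" (3x3) and "t" (3): a world point X has camera coordinates R X + t. Camera axes: x right, y down, z forward; pixel columns grow to the right and rows downward; lengths in m; the calibration is good to about 2 mm. A picture is of the moment at which its call begins. There is no depth.
A pose or a line that the arm cannot do raises arm.IKError and nothing moves.
- arm.sign_off(): hands the job in, once; it reports no verdict.
The state is a dict: "t": time; "q": joint angles; "joint_vel": joint speeds; "joint_torque": joint torques, N m; "tool_pos": TCP position; "ee_rot": TCP orientation; "contact_force": force on the tool from outside, world axes, zero at the start; "torque": the same for the moment, N m; "gripper_width": finger opening in m.
Only numpy, scipy, OpenCV 4.12 (cv2) and the standard library are available. Lean on these libraries where they do the work, as an engineer would, in place of code of your own. Each camera call takes 0.05 s, during which the arm holds its last target. There are 200 camera calls.

## Task

Pick up the spatula by its handle, slide its blade under the flat slide tray on the microscope stage and lift the tray out on the blade, without bumping the microscope's head above it and without touching the tray with the fingers. Set the tray down centred and square on the two rails of the steel rack, then draw the spatula out and leave it lying flat on its blade on the bench, clear of the rack. Keep the tray level, and leave the bottle, the jar and the slide box where they are.

Things in the scene. Friction and masses are not known exactly. Their poses are not given: they have to be found in the camera images.
- spatula: Spatula, 150 g, at first flat on the bench. Steel blade 110 mm long (x, tip at +x), 60 mm wide, 2.5 mm thick. Origin: centre of the blade's underside, z up. From x -50 mm a straight black handle rises backwards, leaning 40 degrees from vertical towards -x; its black part runs from 25 to 100 mm along it, 18 mm thick in y, 24 mm the other way. Grip it across y, in line with the handle.
- spatula_grip (a point): Point on the centre line of the spatula's handle to grip, 68 mm up the handle: in the spatula's frame x -93.7, y 0, z +54.1 mm. Axes as the spatula's.
- spatula_tip (a point): Middle of the blade's front edge: in the spatula's frame x +55, y 0, z +1.25 mm.
- tray: Flat aluminium tray with three glass slides, 100 mm (x) by 110 mm (y), 5 mm thick, rim to 9 mm; 90 to 150 g, flat underside. Origin: centre of the underside, z up. It starts lying across the two ledges of the microscope stage, up to 7 mm and 3 degrees off centre.
- scope: White microscope, fixed. Origin on the bench under the stage's centre; +x from open front to column. Foot 190 mm wide, x -75 to +175, 35 high; black stage x -75 to +75, top at z 50. Two ledges along x, 120 long, y 43 to 59 on either side, tops at z 59, carry the tray: under it is a slot 86 mm wide, 9 mm high, entered from the front (-x). Column x 107 to 162, to z 305.
- scope_head: Head of the microscope, rigid with it, same origin and axes. White block x -85 to +15, y -35 to +35, z 165 to 265 mm; under it a black lens, radius 26 at x -10, down to z 137; camera on top to z 312; arm back to the column. It overhangs the stage's front, so a vertical gripper on the handle would hit it: lean the hand back, away from the microscope. Do not bump it.
- rack: Low steel rack, fixed. Origin on the bench under its centre, z up. Base plate 120 mm (x) by 126 mm (y), 8 thick; two rails along x, y 43 to 59 mm on either side, 120 long, tops at z 30 mm. The slot between them is 86 mm wide and open at both ends. The tray is to lie across the rails, its x axis along the rack's x (either way round).
- bottle: Amber bottle, 60 mm across, 130 mm tall, loose; bystander. Origin at its foot.
- jar: Clear jar, 68 mm across, 75 mm tall, loose; bystander. Origin at its foot.
- slide_box: Closed slide box 90 by 120 by 56 mm, loose; bystander. Origin: centre of the underside.
Mind the look-alikes: they are no part of the job. Of the things like the tray, leave any that is yellow; of the rest the smaller one is meant. Leave any blue look-alike of the spatula alone.

How it is judged:
On the way, in this order (a step that is already met when the one before it is completed fails the run):
1. the tray is lifted clear of the stage, carried by the spatula alone (z of tray in the frame of scope above 0.064 m and contact force between tray and spatula above 0.3 N and contact force between tray and scope below 0.05 N), for 0.2 s.
2. the tray rests on the rack's rails, centred and square (horizontal distance between tray and rack below 0.015 m and angle between the x axis of tray and the x axis of rack, either way round below 0.15 rad and z of tray in the frame of rack between 0.027 and 0.033 m and angle between tray's own z axis and vertical below 0.05 rad and contact force between tray and rack above 0.2 N), for 0.2 s.
At the end, for the whole second after the job is handed in: The tray lies level on the rack's two rails, its centre within 15 mm of the rack's centre and square to it within 0.15 rad, at rest and not touching the spatula; the spatula lies at rest flat on its blade on the bench (underside below 4 mm), its tip more than 60 mm from the rack's centre (horizontal distance between tray and rack below 0.015 m and angle between the x axis of tray and the x axis of rack, either way round below 0.15 rad and z of tray in the frame of rack between 0.027 and 0.033 m and angle between tray's own z axis and vertical below 0.05 rad and linear speed of each of tray, spatula below 0.02 m/s and contact force between tray and spatula below 0.05 N and height (world z) of spatula below 0.004 m and angle between spatula's own z axis and vertical below 0.06 rad and horizontal distance between spatula_tip and rack above 0.06 m).
It fails at once if the microscope's head is bumped (over 2 N) (contact force between scope_head and anything else above 2 N).
It fails at once if the fingers touch the tray (contact force between tray and the fingers above 0.3 N).
It fails at once if the tray is tipped by more than 0.3 rad (angle between tray's own z axis and vertical above 0.3 rad).
It fails at once if the bottle, the jar or the slide box is moved more than 20 mm (distance of any of bottle, jar, slide_box from where it was at the start of the episode above 0.02 m).
It also fails if it takes over 58 s, if anything falls off the work surface, if the arm or the gripper's body presses on something with over 40 N, if the wrist force passes 120 N, or if a joint passes its speed limit or range.

## Working session

There is one attempt and no reset: what is moved stays moved. The work goes in short steps, each a Python script; the robot and the scene stay as the last script left them, time stands still between calls to the robot, and variables do not carry over. Pictures are saved under pics/ and viewed, about 8 in all and at most 12, crops included, and the job is handed in when it is done.

```bash
mkdir -p pics; ls
python3 - <<'E'
from workcell import arm
import cv2,numpy as np,pickle
d={}
for n in("scene","top"):
    s=arm.snapshot(n);d[n]=s;cv2.imwrite(f"pics/{n}0.png",s["color"])
    print(n,s["K"].tolist(),np.round(s["R"],4).tolist(),np.round(s["t"],4).tolist(),(-s["R"].T@s["t"]).round(3))
pickle.dump(d,open("s0.pkl","wb"));print(arm.hold_point_z,arm.sense()["t"])
E
```

```text
pics
scene [[469.7504878617993, 0.0, 277.8840798280091], [0.0, 469.7504878617993, 203.51965293640788], [0.0, 0.0, 1.0]] [[-0.8555, 0.5178, 0.004], [0.4427, 0.7354, -0.513], [-0.2685, -0.4371, -0.8584]] [0.4345, -0.2478, 1.3433] [0.842 0.544 1.024]
top [[431.7206508691868, 0.0, 278.3724103320079], [0.0, 431.7206508691868, 196.77735658716637], [0.0, 0.0, 1.0]] [[-0.0198, -0.9998, -0.0077], [-0.9851, 0.0208, -0.1709], [0.171, 0.0042, -0.9853]] [0.0647, 0.5558, 0.9362] [0.389 0.049 1.018]
0.0187 0.1
```

View pics/top0.png

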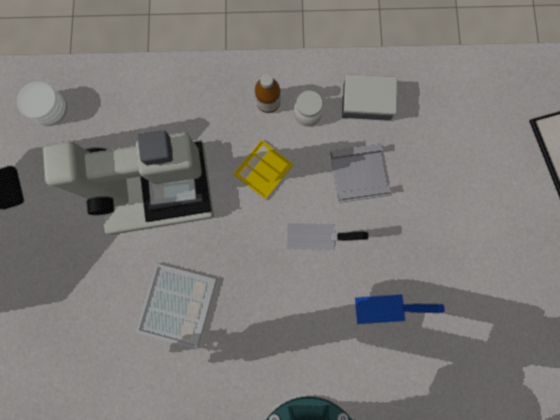

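View pics/scene0.png

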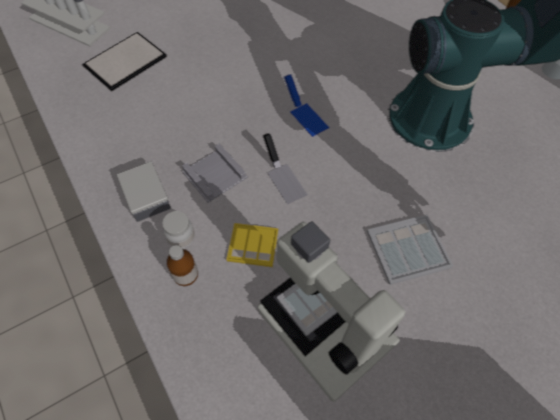

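The top view shows the scope at left with its front facing right (-y) and the tray on its stage at about (178,190). The yellow tray is at (264,169) and the bigger tray at (178,305). The rack is at (360,172), and the spatula is at (312,236) with its handle at (352,236).

Run:
```python
import cv2,numpy as np,pickle
d=pickle.load(open("s0.pkl","rb"))
def crop(n,x,y,w,h,f):
    c=d[n]["color"][y:y+h,x:x+w].astype(float)
    c=np.clip(c*1.3,0,255).astype(np.uint8)
    return cv2.resize(c,None,fx=f,fy=f,interpolation=cv2.INTER_CUBIC)
a=np.hstack([crop("top",100,130,120,110,3.3333),crop("top",280,140,120,110,3.3333)])
b=np.hstack([crop("scene",250,270,100,100,4),crop("scene",175,110,140,100,4)[:, :]])
cv2.imwrite("pics/c_top.png",cv2.resize(a,(800,367)));cv2.imwrite("pics/c_scene.png",cv2.resize(b,None,fx=.83,fy=.83))
print(a.shape,b.shape)
```

```text
(367, 800, 3) (400, 960, 3)
```

View pics/c_top.png

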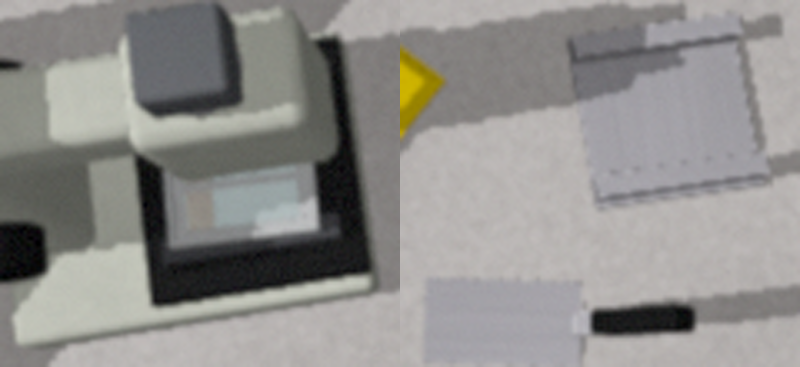

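View pics/c_scene.png

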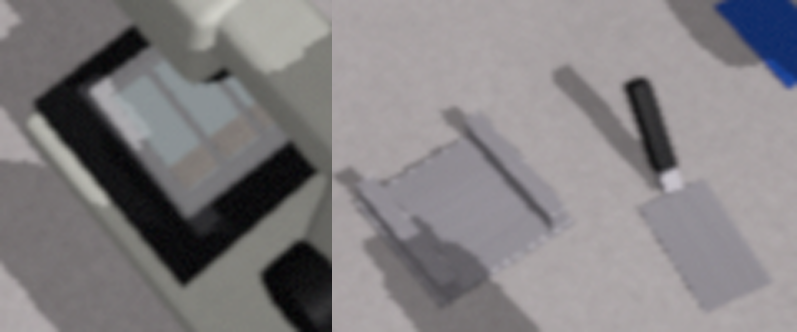

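```bash
cat > cam.py <<'E'
import numpy as np
def ray(s,px,z):
    px=np.asarray(px,float);C=-s["R"].T@s["t"]
    D=np.c_[(px-s["K"][:2,2])/s["K"][0,0],np.ones(len(px))]@s["R"]
    return C+D*((z-C[2])/D[:,2])[:,None]
def proj(s,X):
    c=np.atleast_2d(X)@s["R"].T+s["t"];return c[:,:2]/c[:,2:]*s["K"][0,0]+s["K"][:2,2]
E
python3 - <<'E'
import numpy as np,pickle
from cam import *
d=pickle.load(open("s0.pkl","rb"))
def P(n,side,pts,z):
    p=np.array(pts,float)
    f,off=(3.3333,{0:(100,130),1:(280,140)}) if n=="top" else (3.32,{0:(250,270),1:(175,110)})
    p[:,0]-=(400 if n=="top" else 332)*side
    return ray(d[n],(p+.5)/f-.5+off[side],z)[:,:2]*1000
def show(l,A):
    print(l,A.round(1).tolist(),"len",[round(float(np.hypot(*(A[i+1]-A[i]))),1) for i in range(len(A)-1)],"ang",[round(float(np.degrees(np.arctan2(*(A[i+1]-A[i])[::-1]))),1) for i in range(len(A)-1)])
show("tray top BL,BR(front)",P("top",0,[(168,248),(318,230)],.068))
show("tray scene F+x,B+x,B-x",P("scene",0,[(88,88),(190,215),(285,145)],.068))
show("stage top BL,BR,TR",P("top",0,[(153,305),(369,278),(341,37)],.05))
show("stage scene FL,BL,BR,  F-x",P("scene",0,[(135,30),(35,100),(185,285),(315,172)],.05))
show("blade top",P("top",1,[(424,278),(423,365),(582,366),(584,282)],.0025))
show("blade scene",P("scene",1,[(640,208),(705,182),(770,282),(710,310)],.0025))
show("handle top bottom/top",np.vstack([P("top",1,[(592,322)],.02),P("top",1,[(693,318)],.076)]))
show("rack top nearedge +x rail, -x rail",P("top",1,[(575,60),(744,38),(770,178),(598,200)],.03))
show("rack scene -x rail inner edge (near,far)/ +x rail outer",P("scene",1,[(468,115),(552,224)],.03))
show("rack scene -x rail outer",P("scene",1,[(490,108),(572,215)],.03))
show("rack scene +x rail inner",P("scene",1,[(380,178),(450,302)],.03))
E
```

```text
tray top BL,BR(front) [[543.1, 340.0], [553.2, 239.6]] len [100.9] ang [-84.2]
tray scene F+x,B+x,B-x [[664.7, 251.5], [653.0, 353.2], [578.1, 347.2]] len [102.4, 75.1] ang [96.5, -175.4]
stage top BL,BR,TR [[507.1, 354.4], [522.5, 208.1], [693.0, 228.9]] len [147.2, 171.7] ang [-84.0, 7.0]
stage scene FL,BL,BR,  F-x [[613.9, 227.7], [694.9, 235.2], [675.3, 383.8], [566.9, 367.7]] len [81.4, 149.9, 109.6] ang [5.3, 97.5, -171.6]
blade top [[501.5, 34.8], [440.3, 36.9], [437.3, -74.4], [496.3, -78.3]] len [61.3, 111.4, 59.1] ang [178.0, -91.5, -3.8]
blade scene [[496.5, -72.2], [438.9, -67.1], [445.7, 39.3], [498.7, 36.8]] len [57.8, 106.6, 53.1] ang [175.0, 86.3, -2.7]
handle top bottom/top [[466.6, -80.5], [463.5, -139.2]] len [58.8] ang [-93.0]
rack top nearedge +x rail, -x rail [[651.1, -75.1], [664.5, -195.4], [563.4, -207.3], [550.4, -87.0]] len [121.0, 101.8, 121.0] ang [-83.6, -173.3, 96.2]
rack scene -x rail inner edge (near,far)/ +x rail outer [[578.0, -204.7], [571.3, -77.6]] len [127.3] ang [93.1]
rack scene -x rail outer [[559.6, -201.9], [554.0, -76.9]] len [125.1] ang [92.6]
rack scene +x rail inner [[665.5, -184.9], [670.2, -55.3]] len [129.6] ang [87.9]
```

```bash
cat > plan.py <<'E'
import numpy as np
from workcell import arm
TH=np.radians(40); hz=arm.hold_point_z
SPAT=(.4695,-.019,np.radians(87.8)); TRAY=(.6035,.2961,np.radians(96.3)); RACK=(.6153,-.1403,np.radians(96.3))
SIGN=1
def tool(x,y,z,a,back=0,sign=None):
    """TCP pose for a spatula origin at x,y,z heading a; back = distance withdrawn along the handle"""
    s=SIGN if sign is None else sign
    Rs=np.array([[np.cos(a),-np.sin(a),0],[np.sin(a),np.cos(a),0],[0,0,1]])
    h=np.array([-np.sin(TH),0,np.cos(TH)])
    Y=np.array([0,s,0.]);R=np.c_[np.cross(Y,-h),Y,-h]
    g=np.array([-.0937,0,.0541])+h*(back-hz)
    return np.array([x,y,z])+Rs@g, Rs@R
def off(T,dx,dy=0):  # point at dx along heading, dy to its left
    c,s=np.cos(T[2]),np.sin(T[2]);return (T[0]+c*dx-s*dy,T[1]+s*dx+c*dy)
E
python3 - <<'E'
from plan import *
import plan
q0=arm.sense()["q"]
for s in(1,-1):
    plan.SIGN=s
    W={"pre":tool(*SPAT[:2],0,SPAT[2],back=.1),"grasp":tool(*SPAT[:2],0,SPAT[2]),"up":tool(*SPAT[:2],.12,SPAT[2])}
    for dx in(-.2,-.1,-.01): W[f"in{dx}"]=tool(*off(TRAY,dx),.053,TRAY[2])
    W["lift"]=tool(*off(TRAY,-.01),.075,TRAY[2]);W["mid"]=tool(*off(TRAY,-.21),.09,TRAY[2])
    W["rackhi"]=tool(*off(RACK,-.01),.075,RACK[2]);W["racklo"]=tool(*off(RACK,-.01),.016,RACK[2])
    W["out"]=tool(*off(RACK,-.18),.016,RACK[2]);W["down"]=tool(*off(RACK,-.18),0,RACK[2]);W["ret"]=tool(*off(RACK,-.18),0,RACK[2],back=.1)
    for k,(p,R) in W.items():
        q=arm.inverse_kinematics(p,R);print(s,k,p.round(3),None if q is None else np.round(q,2))
E
```

```text
1 pre [ 0.464 -0.165  0.116] [-0.84  0.61  1.67  0.47  1.42  2.13]
1 grasp [ 0.466 -0.101  0.04 ] [-0.76  0.69  1.79  0.54  1.22  2.08]
1 up [ 0.466 -0.101  0.16 ] [-0.76  0.5   1.74  0.51  1.43  2.21]
1 in-0.2 [0.634 0.016 0.093] [-0.42  0.73  1.47  0.6   1.39  2.36]
1 in-0.1 [0.623 0.116 0.093] [-0.29  0.69  1.56  0.67  1.28  2.42]
1 in-0.01 [0.614 0.205 0.093] [-0.16  0.67  1.61  0.73  1.19  2.48]
1 lift [0.614 0.205 0.115] [-0.16  0.64  1.6   0.72  1.23  2.51]
1 mid [0.636 0.006 0.13 ] [-0.44  0.69  1.44  0.59  1.45  2.39]
1 rackhi [ 0.625 -0.231  0.115] [-0.71  0.83  1.16  0.46  1.69  2.25]
1 racklo [ 0.625 -0.231  0.056] [-0.71  0.89  1.19  0.45  1.61  2.21]
1 out [ 0.644 -0.4    0.056] [-0.84  1.06  0.77  0.41  1.88  2.2 ]
1 down [ 0.644 -0.4    0.04 ] [-0.84  1.08  0.78  0.4   1.86  2.2 ]
1 ret [ 0.651 -0.464  0.116] [-0.87  1.11  0.52  0.42  2.08  2.26]
-1 pre [ 0.464 -0.165  0.116] [-0.84  0.61  1.67  0.47  1.42 -1.01]
-1 grasp [ 0.466 -0.101  0.04 ] [-0.76  0.69  1.79  0.54  1.22 -1.06]
-1 up [ 0.466 -0.101  0.16 ] [-0.76  0.5   1.74  0.51  1.43 -0.93]
-1 in-0.2 [0.634 0.016 0.093] [-0.42  0.73  1.47  0.6   1.39 -0.78]
-1 in-0.1 [0.623 0.116 0.093] [-0.29  0.69  1.56  0.67  1.28 -0.72]
-1 in-0.01 [0.614 0.205 0.093] [-0.16  0.67  1.61  0.73  1.19 -0.66]
-1 lift [0.614 0.205 0.115] [-0.16  0.64  1.6   0.72  1.23 -0.63]
-1 mid [0.636 0.006 0.13 ] [-0.44  0.69  1.44  0.59  1.45 -0.75]
-1 rackhi [ 0.625 -0.231  0.115] [-0.71  0.83  1.16  0.46  1.69 -0.89]
-1 racklo [ 0.625 -0.231  0.056] [-0.71  0.89  1.19  0.45  1.61 -0.93]
-1 out [ 0.644 -0.4    0.056] [-0.84  1.06  0.77  0.41  1.88 -0.94]
-1 down [ 0.644 -0.4    0.04 ] [-0.84  1.08  0.78  0.4   1.86 -0.94]
-1 ret [ 0.651 -0.464  0.116] [-0.87  1.11  0.52  0.42  2.08 -0.88]
```

```bash
sed -i 's/^SIGN=1/SIGN=-1/' plan.py
python3 - <<'E'
from plan import *
import cv2
arm.goto_joints([1.188,-.3,1.6,0,1.272,-.115]);print(arm.sense()["tool_pos"])
arm.goto_joints([-.84,-.3,1.6,.47,1.42,-1.01]);print(arm.sense()["tool_pos"])
arm.grip(.05)
arm.goto(*tool(*SPAT[:2],0,SPAT[2],back=.08))
arm.line_to(tool(*SPAT[:2],0,SPAT[2],back=.015)[0],vel=.1)
s=arm.sense();print(s["t"],s["contact_force"])
a=arm.snapshot("scene")["color"][60:260,170:370];b=arm.snapshot("top")["color"][180:300,250:450]
cv2.imwrite("pics/pre.png",np.hstack([cv2.resize(a,(400,400)),cv2.resize(b,(400,240)).repeat(1,0) if 0 else cv2.copyMakeBorder(cv2.resize(b,(400,240)),0,160,0,0,0)]))
E
```

```text
[0.11111911 0.4602684  0.54286547]
[ 0.44873579 -0.14660579  0.5565724 ]
6.725 [ 0.16314098 -0.50075429  0.33670981]
```

View pics/pre.png

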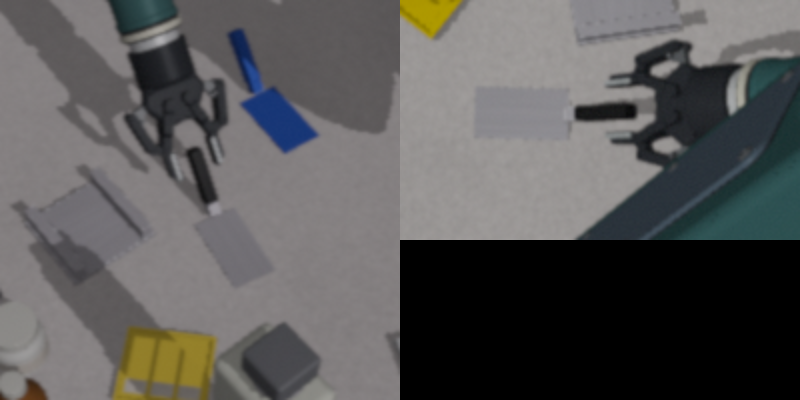

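The fingers straddle the black handle, with tips at about (610,80) and (610,137) and the handle at row 113. It sits about 4 mm off centre, and the closing jaws will correct that. Next I grip and lift.

Run:
```python
from plan import *
import cv2,pickle
arm.line_to(tool(*SPAT[:2],.0,SPAT[2])[0],vel=.05)
print(arm.sense()["contact_force"])
arm.grip(.0,100);s=arm.sense();print("w",s["gripper_width"],s["contact_force"],s["tool_pos"])
arm.line_to(tool(*SPAT[:2],.10,SPAT[2])[0],vel=.1)
s=arm.sense();print(s["t"],s["contact_force"],s["torque"])
d={n:arm.snapshot(n) for n in("scene","top")};pickle.dump(d,open("s1.pkl","wb"))
a=d["scene"]["color"][80:220,200:340];b=d["top"]["color"][180:280,260:400]
cv2.imwrite("pics/held.png",np.hstack([cv2.resize(a,(400,400),interpolation=2),cv2.copyMakeBorder(cv2.resize(b,(400,286),interpolation=2),0,114,0,0,0)]))
from cam import proj
p,R=tool(*SPAT[:2],.1,SPAT[2])
x,y,h=SPAT;c,si=np.cos(h),np.sin(h)
for n in d:
    X=np.array([[x+c*u-si*v,y+si*u+c*v,.1025] for u,v in((55,30),(55,-30),(-55,-30),(-55,30)) for u,v in[(u/1e3,v/1e3)]])
    q=proj(d[n],X);print(n,((q-[200,80])*400/140 if n=="scene" else (q-[260,180])*400/140+[400,0]).round(0).tolist())
```

```text
[ 0.52078109 -1.05182924  1.16188659]
w 0.016874198583347527 [-0.52761041 -1.47720073  2.30165688] [ 0.46647707 -0.10073703  0.0399707 ]
8.8167 [-0.67881878  0.45680598 -1.1977798 ] [-0.60265433  0.01732083 -0.03579672]
scene [[314.0, 260.0], [251.0, 289.0], [188.0, 195.0], [249.0, 169.0]]
top [[477.0, 189.0], [478.0, 108.0], [626.0, 111.0], [626.0, 191.0]]
```

View pics/held.png

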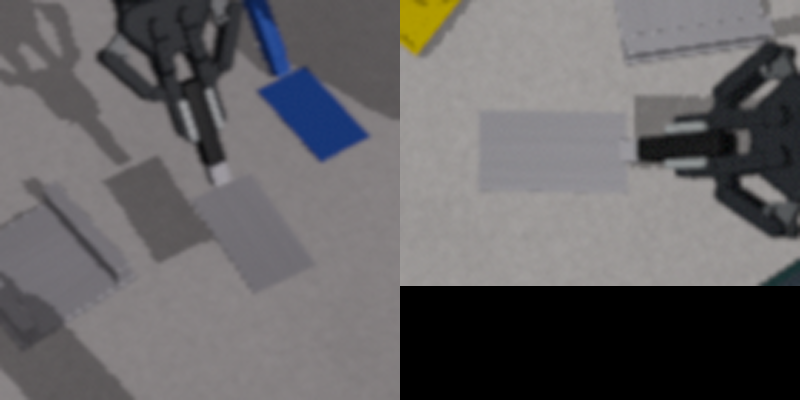

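The spatula is held. Its blade corners are within about 1 px (1.5 mm) of the prediction in both views. Next I insert the blade, checking force at each step.

Run:
```python
from plan import *
import cv2,pickle
arm.goto(*tool(*off(TRAY,-.2),.10,TRAY[2]))
arm.line_to(tool(*off(TRAY,-.2),.0532,TRAY[2])[0],vel=.08)
arm.sleep(.2);f0=arm.sense()["contact_force"];t0=arm.sense()["torque"]
for dx in(-.13,-.10,-.07,-.04,-.01):
    arm.line_to(tool(*off(TRAY,dx),.0532,TRAY[2])[0],vel=.08)
    s=arm.sense();df=s["contact_force"]-f0;print(dx,s["t"],df.round(2),(s["torque"]-t0).round(3))
    if np.linalg.norm(df)>4: print("STOP");break
d={n:arm.snapshot(n) for n in("scene","top")};pickle.dump(d,open("s2.pkl","wb"))
a=d["scene"]["color"][200:380,200:380];b=d["top"]["color"][120:260,120:320]
cv2.imwrite("pics/in.png",np.hstack([cv2.resize(a,(400,400),interpolation=2),cv2.copyMakeBorder(cv2.resize(b,(400,280),interpolation=2),0,120,0,0,0)]))
```

```text
-0.13 11.7083 [ 0.18 -0.38 -0.78] [0.024 0.021 0.006]
-0.1 12.2333 [-0.28  0.11 -0.28] [-0.     0.031  0.075]
-0.07 12.7583 [-0.17  0.43 -0.03] [-0.042  0.014 -0.005]
-0.04 13.2833 [ 1.   -0.03  0.26] [ 0.059 -0.003  0.028]
-0.01 13.8083 [ 1.01 -0.5  -0.24] [-0.028  0.064  0.048]
```

View pics/in.png

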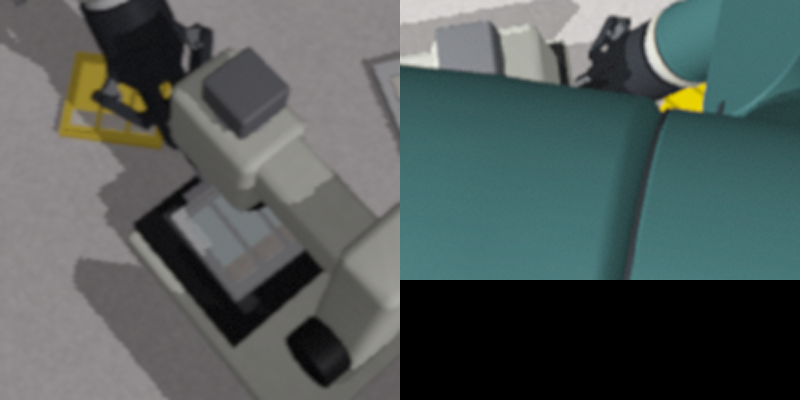

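The blade went in with no contact force, and the tray is still in place at about (240,245) in the scene crop. Next: lift, draw out, check.

Run:
```python
from plan import *
import cv2,pickle
f0=arm.sense()["contact_force"]
arm.line_to(tool(*off(TRAY,-.01),.074,TRAY[2])[0],vel=.03);arm.sleep(.4)
s=arm.sense();print(s["t"],(s["contact_force"]-f0).round(2))
arm.line_to(tool(*off(TRAY,-.23),.080,TRAY[2])[0],vel=.08);arm.sleep(.1)
s=arm.sense();print(s["t"],(s["contact_force"]-f0).round(2))
d={n:arm.snapshot(n) for n in("scene","top")};pickle.dump(d,open("s3.pkl","wb"))
a=d["scene"]["color"][130:310,160:340];b=d["top"]["color"][100:240,150:350]
cv2.imwrite("pics/carry.png",np.hstack([cv2.resize(a,(400,400),interpolation=2),cv2.copyMakeBorder(cv2.resize(b,(400,280),interpolation=2),0,120,0,0,0)]))
```

```text
15.15 [ 0.07  0.56 -1.81]
18.15 [ 0.19  1.34 -2.23]
```

View pics/carry.png

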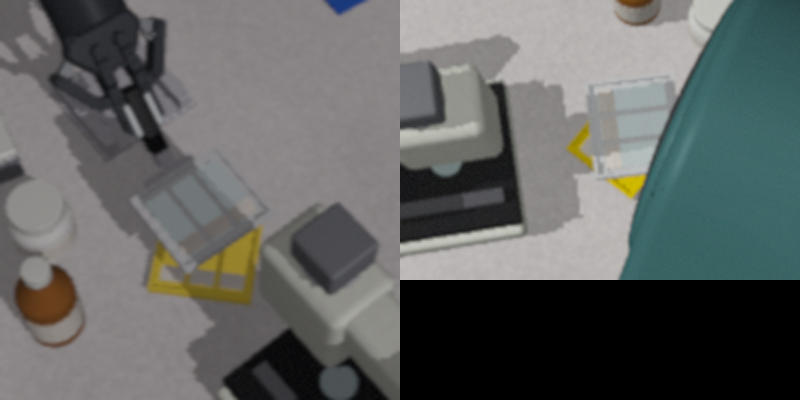

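The tray rides on the blade. In the scene crop its corners are at about (133,203), (218,153), (268,210) and (187,270). I'll locate it by casting these onto the rim plane.

Run:
```python
from plan import *
from cam import *
import pickle
d=pickle.load(open("s3.pkl","rb"))
A=ray(d["scene"],(np.array([(133,203),(218,153),(268,210),(187,270)])+.5)*.45-.5+[160,130],.0915)[:,:2]
B=ray(d["top"],(np.array([(588,85),(672,77),(597,178)])-[400,0]+.5)*.5-.5+[150,100],.0915)[:,:2]
e=np.array(off(TRAY,-.22))
hd=lambda v:np.degrees(np.arctan2(v[1],v[0])).round(1)
print("scene",(A*1e3).round(1).tolist(),"c",A.mean(0),"exp",e,"head",hd(A[3]-A[0]),hd(A[2]-A[1]))
print("top",(B*1e3).round(1).tolist(),"c",(B[1]+B[2])/2,"head",hd(B[0]-B[1]))
```

```text
scene [[687.2, 41.0], [583.4, 33.9], [573.8, 118.8], [676.6, 134.9]] c [0.63024637 0.08217088] exp [0.62764155 0.07742859] head 96.5 96.5
top [[674.4, 127.9], [681.6, 34.1], [568.7, 118.7]] c [0.62510614 0.07641125] head 94.4
```

Run:
```python
from plan import *
import cv2,pickle
arm.line_to(tool(*off(RACK,-.011),.080,RACK[2])[0],vel=.09)
arm.line_to(tool(*off(RACK,-.011),.034,RACK[2])[0],vel=.06);arm.sleep(.2)
s=arm.sense();print(s["t"],s["contact_force"].round(2))
d={n:arm.snapshot(n) for n in("scene","top")};pickle.dump(d,open("s4.pkl","wb"))
a=d["scene"]["color"][90:230,140:280];b=d["top"]["color"][100:240,280:480]
cv2.imwrite("pics/rack.png",np.hstack([cv2.resize(a,(400,400),interpolation=2),cv2.copyMakeBorder(cv2.resize(b,(400,280),interpolation=2),0,120,0,0,0)]))
```

```text
21.95 [-0.26 -0.17 -2.15]
```

View pics/rack.png

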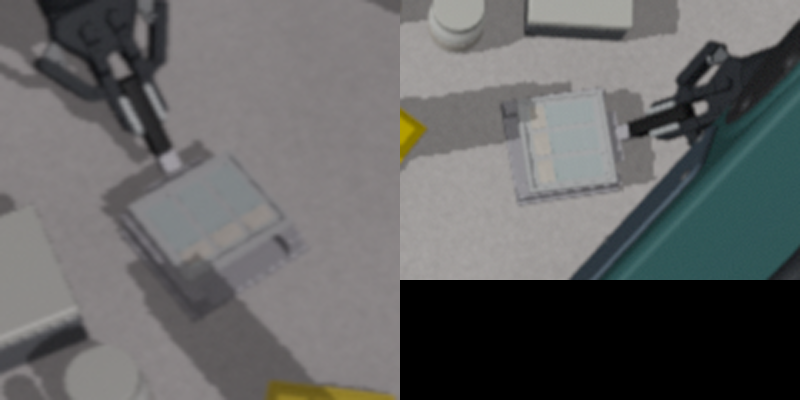

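Run:
```python
from plan import *
from cam import *
import pickle
d=pickle.load(open("s4.pkl","rb"))
A=ray(d["scene"],(np.array([(127,210),(225,153),(287,215),(185,270)])+.5)*.35-.5+[140,90],.0455)[:,:2]
B=ray(d["top"],(np.array([(521,98),(604,88),(620,185),(530,195)])-[400,0]+.5)*.5-.5+[280,100],.0455)[:,:2]
print("tray scene",(A*1e3).round(1).tolist(),A.mean(0),"\ntray top",(B*1e3).round(1).tolist(),B.mean(0))
# rack far (+y) end corners: scene plate/rails
C=ray(d["scene"],(np.array([(303,240),(195,318)])+.5)*.35-.5+[140,90],.008)[:,:2]
D=ray(d["top"],(np.array([(502,104),(518,204)])-[400,0]+.5)*.5-.5+[280,100],.008)[:,:2]
mid=lambda M:M.mean(0)-np.array([np.cos(RACK[2]),np.sin(RACK[2])])*.06
print("rack from +y plate corners scene",C.round(4).tolist(),mid(C),"top",D.round(4).tolist(),mid(D))
```

```text
tray scene [[679.1, -180.3], [574.2, -192.4], [559.1, -101.8], [663.4, -96.1]] [ 0.61894378 -0.14263535] 
tray top [[667.9, -92.9], [677.8, -190.1], [562.6, -201.3], [553.2, -98.1]] [ 0.61535485 -0.14559386]
rack from +y plate corners scene [[0.5492, -0.0944], [0.6718, -0.0706]] [ 0.617077   -0.14212139] top [[0.6717, -0.0751], [0.549, -0.0891]] [ 0.61691155 -0.14174788]
```

The tray is about 3 mm towards -y of the rack's centre. I'll correct by 2.5 mm, set it down, then draw the spatula out.

Run:
```python
from plan import *
import cv2,pickle
P=lambda dx,z,back=0:tool(*off(RACK,dx),z,RACK[2],back=back)[0]
arm.line_to(P(-.0085,.034),vel=.03)
arm.line_to(P(-.0085,.018),vel=.03);arm.sleep(.5)
s=arm.sense();f0=s["contact_force"];print(s["t"],f0.round(2))
for dx in(-.03,-.1,-.2):
    arm.line_to(P(dx,.018),vel=.08);s=arm.sense();print(dx,s["t"],(s["contact_force"]-f0).round(2))
    if np.linalg.norm(s["contact_force"]-f0)>4: print("STOP");break
d={n:arm.snapshot(n) for n in("scene","top")};pickle.dump(d,open("s5.pkl","wb"))
a=d["scene"]["color"][50:230,110:290];b=d["top"]["color"][100:240,280:480]
cv2.imwrite("pics/out.png",np.hstack([cv2.resize(a,(400,400),interpolation=2),cv2.copyMakeBorder(cv2.resize(b,(400,280),interpolation=2),0,120,0,0,0)]))
```

```text
23.4833 [ 0.44 -0.66 -1.81]
-0.03 23.9 [-1.25  1.15  0.06]
-0.1 24.925 [-0.24  0.74 -0.49]
-0.2 26.325 [-0.41  0.32  0.46]
```

View pics/out.png

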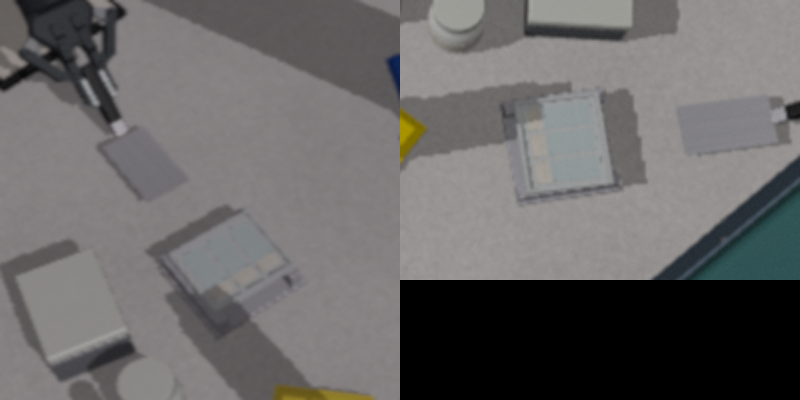

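The tray is on the rails and the spatula is clear of the rack. I'll lay the spatula down next.

Run:
```python
from plan import *
from cam import *
import cv2,pickle
P=lambda dx,z,back=0:tool(*off(RACK,dx),z,RACK[2],back=back)[0]
arm.line_to(P(-.2,.003),vel=.05);arm.sleep(.2);f0=arm.sense()["contact_force"]
for z in(.002,.001,.0004,0,-.0004):
    arm.line_to(P(-.2,z),vel=.02);arm.sleep(.1);df=arm.sense()["contact_force"]-f0;print(z,df.round(2))
    if df[2]>2.5: break
arm.grip(.045);arm.sleep(.3);print(arm.sense()["gripper_width"])
arm.line_to(P(-.2,0,back=.09),vel=.08)
arm.line_to(P(-.23,.1,back=.12),vel=.1);arm.sleep(.3);print(arm.sense()["t"])
d={n:arm.snapshot(n) for n in("scene","top")};pickle.dump(d,open("s6.pkl","wb"))
a=d["scene"]["color"][50:230,110:290];b=d["top"]["color"][100:240,280:480]
cv2.imwrite("pics/end.png",np.hstack([cv2.resize(a,(400,400),interpolation=2),cv2.copyMakeBorder(cv2.resize(b,(400,280),interpolation=2),0,120,0,0,0)]))
B=ray(d["top"],(np.array([(517,101),(600,92),(616,188),(526,196)])-[400,0]+.5)*.5-.5+[280,100],.039)[:,:2]
A=ray(d["scene"],(np.array([(162,257),(244,211),(298,262),(213,310)])+.5)*.45-.5+[110,50],.039)[:,:2]
for M in(A,B):print((M*1e3).round(1).tolist(),M.mean(0))
```

```text
0.002 [-0.47  1.48 -0.34]
0.001 [-0.06  1.96  0.5 ]
0.0004 [-0.19  1.08 -0.03]
0 [-0.81  0.87  2.23]
-0.0004 [-0.97 -0.46  6.13]
0.045160946692515684Traceback (most recent call last):
  File "<stdin>", line 11, in <module>
workcell.IKError: the arm cannot follow that straight line within its joint ranges
```

Run:
```python
from plan import *
from cam import *
import cv2,pickle
s=arm.sense();print(s["t"],s["tool_pos"],s["contact_force"].round(2))
d={n:arm.snapshot(n) for n in("scene","top")}
a=d["scene"]["color"][50:230,110:290];b=d["top"]["color"][100:240,280:480]
cv2.imwrite("pics/end.png",np.hstack([cv2.resize(a,(400,400),interpolation=2),cv2.copyMakeBorder(cv2.resize(b,(400,280),interpolation=2),0,120,0,0,0)]))
B=ray(d["top"],(np.array([(517,101),(600,92),(616,188),(526,196)])-[400,0]+.5)*.5-.5+[280,100],.039)[:,:2]
A=ray(d["scene"],(np.array([(162,257),(244,211),(298,262),(213,310)])+.5)*.45-.5+[110,50],.039)[:,:2]
for M in(A,B):print((M*1e3).round(1).tolist(),M.mean(0))
```

```text
30.7833 [ 0.65243847 -0.47733071  0.10821853] [ 0.87 -0.53 -0.29]
[[684.2, -180.8], [572.2, -191.5], [553.2, -93.8], [666.5, -85.4]] [ 0.61903163 -0.13786683]
[[666.2, -89.0], [675.0, -186.7], [560.3, -198.2], [553.2, -94.4]] [ 0.61368012 -0.14207858]
```

View pics/end.png

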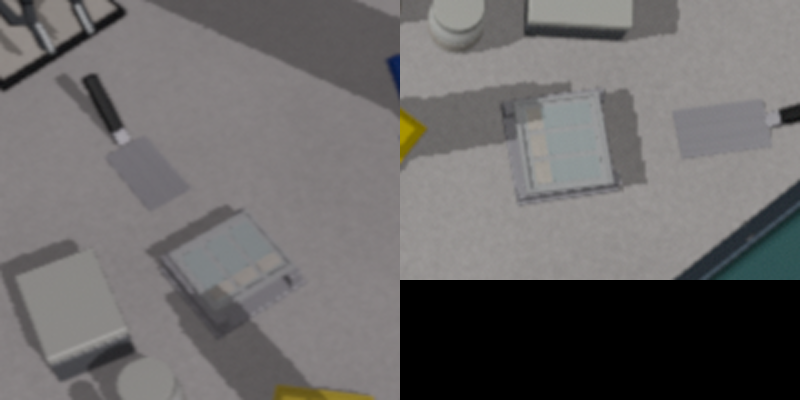

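The tray's centre averages (616, -140) mm over the two views, against (616, -141) mm for the rack. The spatula lies flat and free, and the fingers are clear of it. I'll hand the job in.

```bash
python3 -c "
from workcell import arm
arm.sign_off()"
```

```text
the job is handed in; nothing more can be done
```

The tray is on the rack and the spatula lies on the bench. I handed the job in at about 31 s of the 58 s; sign-off gave no verdict.

**What I did:** I gripped the spatula with the hand leaning back along the handle. The blade slid under the tray with no more than about 1 N of contact force, and I lifted the tray and drew it out. Over the rack I corrected its position by 2.5 mm before lowering it onto the rails. I then pulled the spatula out and laid it down until a light 6 N contact.

**Last checks:**
- **Tray position:** the two camera views put its centre about 5 mm apart. Their average is within about 2 mm of the rack's centre.
- **Tray angle:** it looks square on the rails in the pictures. I did not work out a final angle.
- **Spatula:** it lies on its blade with the fingers clear. Its tip is about 145 mm from the rack's centre, going by the commanded position.
- **Other objects:** the slide box and jar looked unmoved in the last pictures. The bottle was last seen while I was carrying the tray, and I measured none of the three.

**What failed:** the last move, to take the arm farther back, was refused as out of reach. The arm stayed where it was, already clear of the handle.

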